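Click the filter lever to its third stop and start the reading

TASK

The photometer's orange filter lever is parked in its home notch at the right-hand end of its slot. Push it with the fingertips to the left to the third click (three notches on from home; home does not count) without going past it, and leave it resting in that notch. Only then press the green button down to start the reading, and let it come up again; push gently, grasp nothing, and leave the sample vial and the other things on the bench alone.

Things in the scene. Friction and masses are not known exactly. Their poses are not given: they have to be found in the camera images.
- meter: Photometer: low white box fixed to the bench, 140 (its x) x 250 (its y) x 45 mm high, origin at the centre of its underside. Its x points away from the robot at yaw 0, its y to the left. The lever's slot runs along its y at x = 0. Green button at the front left; sample vial in a black collar at the rear left (x = 40, y = 88 mm); blank display at the front right.
- lever (a joint): Travel of the orange lever along the meter's +y, in m: 0 in the home notch, notches every 0.016 up to 0.080, end stops 2 mm outside. Each notch resists like a spring: pushing it out takes a force that rises to 4 to 5 N at 4 mm and falls to nothing half way (8 mm) to the next notch, past which it snaps in by itself, ahead of the finger.
- lever_top (a point): Centre of the top face of the orange lever cap, 84 mm above the bench. The cap is 28 mm along the meter's x, 14 mm along its y and 26 mm high, on a thin stalk; it moves with the lever. A white tick lies beside each of the six notches: at home the lever is at y = -45 mm of the meter, at the third click at +3 mm.
- key (a joint): Travel of the green button, in m, pressed straight down: 0 up, 0.006 fully down, which takes about 5 N; springs back. 0.004 counts as pressed.
- key_top (a point): Centre of the top face of the green button (26 mm across) while it is up; presses downward.
- sample: Loose sample vial with green cap, 22 mm across, 69 mm tall, standing on the meter in a collar 22 mm high; origin at the centre of its underside. Bystander.
- dish: Loose white petri dish, 94 mm across, 16 mm high, origin at the centre of its underside. Bystander.
- pen: Loose black-and-white marker pen lying on the bench, 135 mm long, 17 mm thick, origin at the centre of its underside. Bystander.

How it is judged:
By the outcome, as a careful person would: the job done as asked, in the order asked, and still so for the second after the job is handed in, with the robot touching nothing.
It also fails if it takes over 58 s, if anything falls off the work surface, if the arm or the gripper's body presses on something with over 40 N, if the wrist force passes 120 N, or if a joint passes its speed limit or range.

ROBOT

A 6-joint arm with a two-finger parallel gripper is mounted at the origin on the work surface; the furniture and walls round the work are solid. World frame = base frame: x ahead of the robot, y to its left, z up, the work surface at z = 0. Lengths are in mm, angles in rad, forces in N, time in s.
With the tool pointing down it reaches from about 350 to 775 mm from the base axis. Payload 7.3 kg.
Tool frame: the origin (TCP) lies at the centre of the arm's flange, where the gripper is bolted on; the fingertips stand 178 mm ahead of it and the grasp point (between the pads) lies 159 mm ahead of it; z points along the fingers, y is the direction in which the jaws open and shut (so a half turn about z gives the same grasp; the last joint's range is limited). The gripper opens to 92 mm and grips with 3 to 60 N. Pads are 19 mm wide; open, the fingers measure 130 mm over their backs; the gripper's body (75 mm by 190 mm) begins 47 mm behind the grasp point.
Start: joints at [-1.469, 0.342, 1.524, -0, 1.275, -0.146], TCP at [128.788, -508.961, 404.741] pointing down, gripper open.
Joint ranges: [-2.53, 2.53], [-0.77, 2.02], [0.04, 2.7], [-1, 4.14], [0.28, 2.66], [-3.11, 3.11]. Speed limits (rad/s): [2.57, 2.57, 3.14, 3.14, 3.14, 3.14].

INTERFACE

Orientations are given as [roll, pitch, yaw] about the fixed x, y, z axes, in that order (R = Rz(yaw) Ry(pitch) Rx(roll)).
In Python, from plant import status, viewer, ticket gives the robot as it stands.
- The arm moves only by the tool play_rows, never from a script. Its argument "commands" is a list of rows, each an object with "offset": the shift along the tool's x, y, z in m, a list of three; "twist": the turn about the tool's z in degrees. A call has 1 to 5 rows; each row shifts and turns the commanded pose from where the row before left it, along the tool's axes as they then stand; what a row does not reach is not made up. A row lasts 1/10 s, in which the tool goes at most 50 mm and 8.59 degrees, less where a joint would pass 70% of its speed; a pose out of reach is approached as far as the arm can. A call with a gripper value outside its range is refused whole. "jaw" is the closure in counts, from 0 (fully open) to 255 (shut), set as the call begins (left out, the last holds). The fingers move at their own pace and stop on an object; the grip force is fixed at half the most. Time passes only in rows, so rows that do not move let the fingers close. It gives the time, the measured TCP pose, the force and the opening at its end, in the units of the state.
- status.get_obs(): the state, without advancing time (a new reading comes with each control period).
- viewer.capture(name): name is "side" or "top"; returns the picture (400x640x3 uint8, red, green, blue); there is no depth.
- viewer.camera_params(name): a dict with "fov_y" (degrees; the focal length in pixels is half the picture's height over the tangent of half this angle, whatever the lens; pixels are square), "cx", "cy" (the principal point, pixels), "D" ([k1, k2, p1, p2, k3] as OpenCV has them; the pictures are not rectified), "rvec" (rotation vector, rad) and "tvec" (3), from world to camera coordinates, as OpenCV has them. Camera axes: x right, y down, z forward; pixel columns grow to the right and rows downward; lengths in mm; the calibration is good to about 2 mm. A picture is of the moment at which its call begins. camera_params takes no time and is no camera call.
- ticket.close_job(): hands the job in, once; it reports no verdict.
The state is a dict: "time": time; "joint_positions": joint angles; "dq": joint speeds; "tau": joint torques, N m; "tool_pos": TCP position; "tcp_rot": TCP orientation; "contact_force": force on the tool from outside, world axes, zero at the start; "moment": the same for the moment, N m; "grip_width": finger opening in mm.
Only numpy, scipy, OpenCV 4.12 (cv2) and the standard library are available. Lean on these libraries where they do the work, as an engineer would, in place of code of your own. Each camera call takes 0.05 s, during which the arm holds its last target.

## Working session

There is one attempt and no reset: what is moved stays moved. The work goes in short steps, Python scripts to look and compute and a tool call to move; the robot and the scene stay as the last step left them, time stands still between calls to the robot, and variables do not carry over. Pictures are saved under pics/ and viewed, and the job is handed in when it is done.

Besides the shell and the picture viewer there is one more tool, called after "Request:" by a JSON object that holds its "api" and its "payload". play_rows: Moves the arm, as the interface text tells. Its arguments: {"type":"object","properties":{"commands":{"type":"array"},"jaw":{"type":"number"}},"required":["commands"]}

```bash
mkdir -p pics
python3 - <<'E'
from plant import status, viewer
import cv2
print(status.get_obs())
for n in("side","top"):
    print(viewer.camera_params(n))
    cv2.imwrite(f"pics/{n}0.png",viewer.capture(n)[:,:,::-1])
E
```

```text
{'time': 0.0, 'joint_positions': array([-1.46896723e+00,  3.42721365e-01,  1.52505853e+00, -1.77341852e-05,
        1.27539257e+00, -1.45982817e-01]), 'dq': array([ 1.49989133e-03,  8.41324591e-04, -1.63895512e-05, -1.28901840e-03,
       -5.14680202e-04, -8.33324713e-04]), 'tau': array([-1.07586322e-03, -4.31245136e+01, -2.44219744e+01,  7.17211794e-02,
        5.57910406e-02, -1.23179148e-04]), 'tool_pos': array([ 128.78660258, -508.80686834,  404.03096034]), 'tcp_rot': array([-3.14002717e+00, -2.13030782e-04,  2.47816925e-01]), 'contact_force': array([ 0.12329488, -0.74639204, -0.40728979]), 'moment': array([-0.05190773,  0.01107867, -0.04918633]), 'grip_width': 91.82253671755214}
{'fov_y': 43.788297339243215, 'cx': 318.22385893601705, 'cy': 188.32231351204643, 'D': array([0.05272589, 0.        , 0.        , 0.        , 0.        ]), 'rvec': array([ 2.02123008, -0.25508471,  0.17489545]), 'tvec': array([-438.99619618,   95.26611075, 1077.70883076])}
{'fov_y': 42.966256869068644, 'cx': 319.147318449385, 'cy': 202.39723908005536, 'D': array([-0.1119568,  0.       ,  0.       ,  0.       ,  0.       ]), 'rvec': array([ 2.15143845, -2.09651666,  0.20179923]), 'tvec': array([ -50.80383546,  450.10760929, 1479.52212311])}
```

View pics/side0.png

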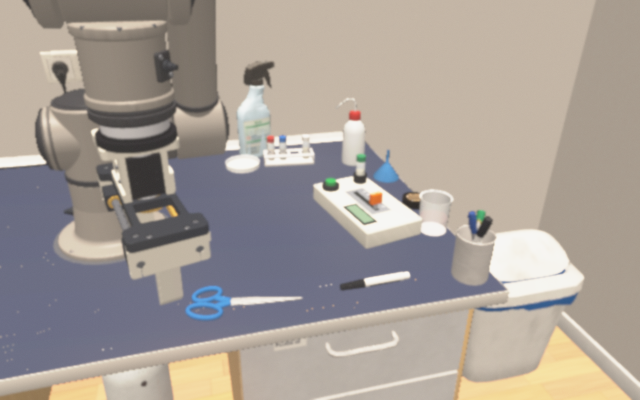

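View pics/top0.png

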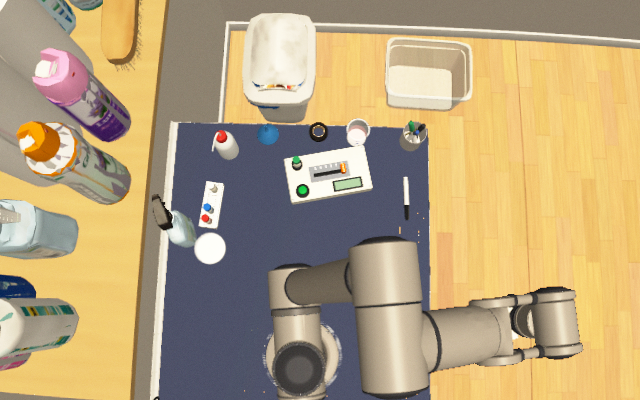

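The side view shows the meter around (365,208), the orange lever at (375,198), the green button at (331,183) and the vial at (360,168). In the top view the lever is at (344,169), the button at (303,190) and the vial at (297,162).

```bash
cat > h.py <<'E'
import numpy as np, cv2
from plant import viewer,status
def cam(n):
    p=viewer.camera_params(n); f=200/np.tan(np.radians(p['fov_y']/2))
    K=np.array([[f,0,p['cx']],[0,f,p['cy']],[0,0,1.]]); R=cv2.Rodrigues(p['rvec'])[0]
    return K,p['D'],R,np.array(p['tvec']).ravel(),p['rvec']
def ray(n,uv):
    K,D,R,t,_=cam(n); q=cv2.undistortPoints(np.array([[uv]],float),K,D)[0,0]
    return -R.T@t, R.T@np.array([q[0],q[1],1])
def plane(n,uv,z):
    c,d=ray(n,uv); return c+d*(z-c[2])/d[2]
def tri(a,b):
    (c1,d1),(c2,d2)=ray('side',a),ray('top',b)
    d1/=np.linalg.norm(d1);d2/=np.linalg.norm(d2)
    s=np.linalg.lstsq(np.c_[d1,-d2],c2-c1,rcond=None)[0]
    p,q=c1+s[0]*d1,c2+s[1]*d2
    return (p+q)/2,np.linalg.norm(p-q)
def proj(n,P):
    K,D,R,t,rv=cam(n); return cv2.projectPoints(np.array(P,float).reshape(-1,1,3),rv,t,K,D)[0][:,0]
def blobs(im,lo,hi,box,amin=4):
    h=cv2.cvtColor(im,cv2.COLOR_RGB2HSV); m=cv2.inRange(h,lo,hi); k=np.zeros_like(m); x0,y0,x1,y1=box
    k[y0:y1,x0:x1]=255; m&=k
    n,l,s,c=cv2.connectedComponentsWithStats(m)
    return [(s[i].tolist(),c[i].round(2)) for i in range(1,n) if s[i][4]>=amin],m
E
python3 - <<'E'
from h import *
ims={n:cv2.cvtColor(cv2.imread(f'pics/{n}0.png'),4) for n in('side','top')}
bx={'side':(300,140,430,250),'top':(275,140,385,210)}
for n in ims:
    print(n,'or',blobs(ims[n],(5,150,120),(22,255,255),bx[n])[0])
    print(n,'gr',blobs(ims[n],(45,120,60),(85,255,255),bx[n])[0])
    h=cv2.cvtColor(ims[n],cv2.COLOR_RGB2HSV)
    b,m=blobs(ims[n],(0,0,130),(179,70,255),bx[n],200); print('white',b)
    cs,_=cv2.findContours(m,0,2); c=max(cs,key=cv2.contourArea)
    print(cv2.minAreaRect(c), cv2.approxPolyDP(cv2.convexHull(c),4,True)[:,0].tolist())
x=ims['top'][140:215,275:385]; y=ims['side'][145:245,305:425]
cv2.imwrite('pics/c1.png',cv2.resize(x,None,fx=7,fy=7,interpolation=2)[:,:,::-1])
cv2.imwrite('pics/c2.png',cv2.resize(y,None,fx=6,fy=6,interpolation=2)[:,:,::-1])
E
```

```text
side or [([370, 193, 11, 12, 98], array([375.1 , 198.61]))]
side gr [([326, 179, 9, 5, 37], array([330.14, 180.89]))]
white [([300, 140, 130, 110, 13033], array([363.17, 195.57]))]
((364.5, 194.49996948242188), (108.99998474121094, 128.99996948242188), 90.0) [[429, 140], [429, 249], [300, 249], [300, 140]]
top or [([340, 163, 6, 11, 35], array([342.54, 168.03]))]
top gr [([293, 156, 7, 8, 43], array([295.7 , 159.58])), ([298, 186, 9, 9, 68], array([302.16, 189.75]))]
white [([284, 140, 89, 64, 3448], array([329.56, 172.89]))]
((327.7079772949219, 170.64398193359375), (53.39731216430664, 84.34449005126953), 79.69515228271484) [[365, 140], [369, 190], [291, 202], [285, 158]]
```

View pics/c1.png

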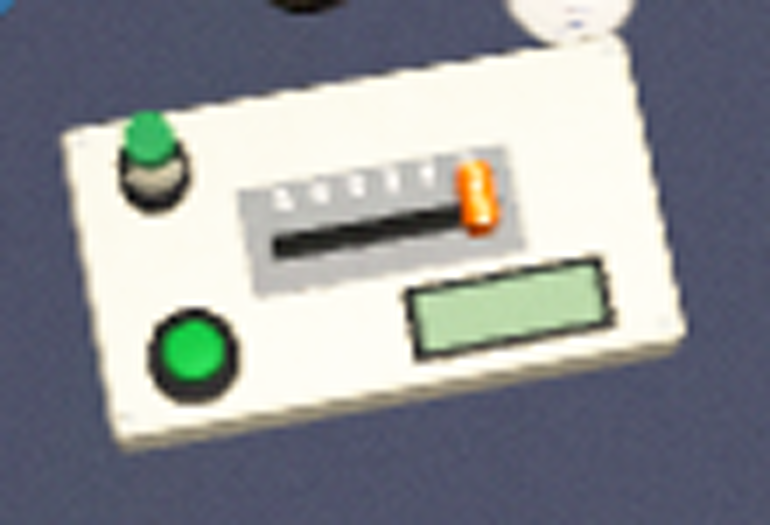

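View pics/c2.png

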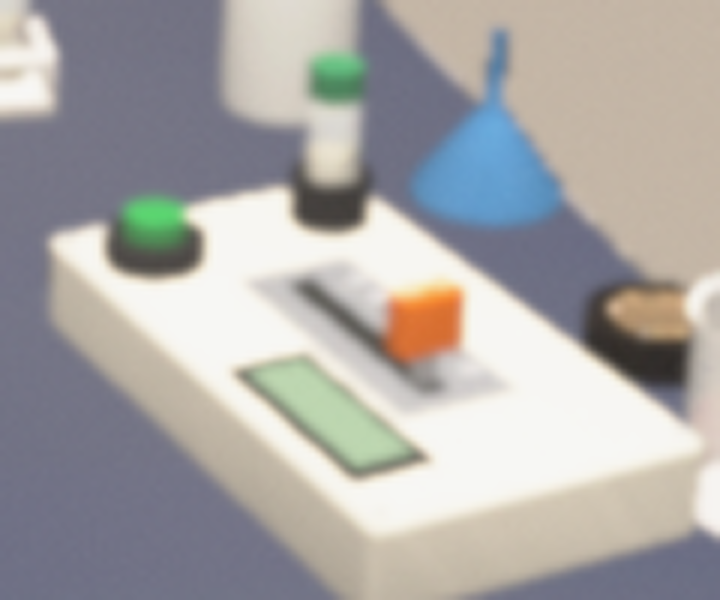

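The crops show the meter's corners, the lever cap and its ticks, the button, and the vial. Next I cast rays from these points.

Run:
```python
from h import *
T=lambda x,y:(275+(x+.5)/7-.5,140+(y+.5)/7-.5)
S=lambda x,y:(305+(x+.5)/6-.5,145+(y+.5)/6-.5)
c=dict(RL=T(65,133),RR=T(625,38),FR=T(686,338),FL=T(115,437))
P={k:plane('top',v,45)[:2] for k,v in c.items()}; print('top',P)
print('side',{k:plane('side',S(*v),45)[:2] for k,v in dict(FL=(50,243),FR=(370,533),RR=(705,447)).items()})
n=lambda a,b:np.linalg.norm(P[a]-P[b])
print('sizes',n('RL','RR'),n('FL','FR'),n('FL','RL'),n('FR','RR'))
M=np.mean(list(P.values()),0); v=P['RL']-P['RR']+P['FL']-P['FR']; yaw=np.arctan2(-v[0],v[1])
w=P['RL']-P['FL']+P['RR']-P['FR']
print('centre',M,'yaw',yaw,np.arctan2(w[1],w[0]))
ex=np.array([np.cos(yaw),np.sin(yaw)]);ey=np.array([-ex[1],ex[0]])
loc=lambda p:((p[:2]-M)@ex,(p[:2]-M)@ey)
b,d=tri((330.14,180.89),(302.16,189.75));print('key',b,d,loc(b))
k,d=tri((375.1,198.61),(342.54,168.03));print('lever c',k,d,loc(k))
for z in(60,66): p=plane('top',(302.16,189.75),z);print('key plane',z,p,loc(p)); p=plane('side',(330.14,180.89),z);print(p,loc(p))
# ticks y local at z=45
for x,y in((284,199),(321,191),(357,184),(393,179),(428,172)):
    p=plane('top',T(x,y),46);print('tick',loc(p))
print('lever expected at home',M+ey*-45, 'goal',M+ey*3)
print('cam centers',ray('top',(0,0))[0],ray('side',(0,0))[0])
```

```text
top {'RL': array([583.62280365,  71.63671318]), 'RR': array([ 633.28240038, -171.52317545]), 'FR': array([ 499.55497454, -198.84713756]), 'FL': array([449.77021884,  45.02196569])}
side {'FL': array([450.23855228,  37.28124262]), 'FR': array([ 500.09552517, -201.41365361]), 'RR': array([ 634.62931486, -174.66641251])}
sizes 248.17898175626584 248.89889799633812 136.472924948503 136.49037814281942
centre [541.55759935 -63.42790853] yaw 0.2014170063508233 0.19891408041561257
key [484.79042542  12.0403286   63.94980243] 1.5293086566450922 (np.float64(-40.521556800281694), np.float64(85.29929827737915))
lever c [ 552.81149862 -106.3681847    68.92512659] 0.8704791547396579 (np.float64(2.4358502077626887), np.float64(-44.32363026709526))
key plane 60 [484.86968279  12.31747196  60.        ] (np.float64(-40.38845696862862), np.float64(85.55498286828895))
[487.98314273  20.10283174  60.        ] (np.float64(-35.78041583660952), np.float64(92.56008219925707))
key plane 66 [483.58253878  12.10685941  66.        ] (np.float64(-41.691714877129506), np.float64(85.606131363385))
[484.38912972   8.10082868  66.        ] (np.float64(-41.702867985479486), np.float64(81.51972134978547))
tick (np.float64(22.20383611899876), np.float64(35.36645212781262))
tick (np.float64(22.937552323819997), np.float64(18.977934245676128))
tick (np.float64(23.309795957660963), np.float64(3.0776035576296223))
tick (np.float64(22.8042197064652), np.float64(-12.678353373292284))
tick (np.float64(23.257044937192987), np.float64(-28.183780442071043))
lever expected at home [ 550.56020447 -107.51819206] goal [540.95742568 -60.4885563 ]
cam centers [ 167.874819    -39.5517016  1537.66618954] [  181.8950095  -1002.06116883   570.99670353]
```

Request:
{"api": "play_rows", "payload": {"commands": [{"offset": [0,0,0],"twist": 2.7},{"offset": [0,0,0],"twist": 0}], "jaw": 255}}

```text
time: 0.3
tool_pos: [128.8, -508.9, 404.4]
tcp_rot: [-3.141, -0.0, 0.2]
contact_force: [-0.6, 0.9, -0.5]
grip_width: 80.3
```

```bash
cat >> h.py <<'E'
from scipy.spatial.transform import Rotation as Ro
M=np.array([541.8,-63.6]);yaw=.2005
ex=np.array([np.cos(yaw),np.sin(yaw)]);ey=np.array([-ex[1],ex[0]])
loc=lambda p:np.array([(p[:2]-M)@ex,(p[:2]-M)@ey])
def st():
    o=status.get_obs();p=o['tool_pos'];f=o['contact_force']
    print('t',round(o['time'],2),'local',loc(p).round(2),'tip z',round(p[2]-178,2),'rot',o['tcp_rot'].round(4),'F local',np.r_[f[:2]@ex,f[:2]@ey,f[2]].round(2),'w',round(o['grip_width'],1))
    return o
def to(x,y,ztip):
    o=status.get_obs();R=Ro.from_euler('xyz',o['tcp_rot']).as_matrix()
    g=np.r_[M+x*ex+y*ey,ztip+178]
    print('tool offset mm',(R.T@(g-o['tool_pos'])).round(1))
E
python3 -c "
from h import *
st();to(1,-90,226);"
```

```text
t 0.3 local [-493.41 -354.1 ] tip z 226.36 rot [-3.1408e+00 -1.0000e-04  2.0020e-01] F local [-0.42  0.95 -0.5 ] w 80.3
tool offset mm [ 494.3 -264.2    0.6]
```

Request:
{"api": "play_rows", "payload": {"commands": [{"offset": [0.04,-0.022,0],"twist": 0},{"offset": [0.04,-0.022,0],"twist": 0},{"offset": [0.04,-0.022,0],"twist": 0},{"offset": [0.04,-0.022,0],"twist": 0},{"offset": [0.04,-0.022,0],"twist": 0}]}}

```text
time: 0.8
tool_pos: [303.9, -359.9, 404.7]
tcp_rot: [3.142, -0.0, 0.202]
contact_force: [0.4, -1.4, -0.2]
grip_width: 40.3
```

Request:
{"api": "play_rows", "payload": {"commands": [{"offset": [0.04,-0.022,0],"twist": 0},{"offset": [0.04,-0.022,0],"twist": 0},{"offset": [0.04,-0.022,0],"twist": 0},{"offset": [0.04,-0.022,0],"twist": 0},{"offset": [0.04,-0.022,0],"twist": 0}]}}

```text
time: 1.3
tool_pos: [478.1, -212.1, 404.6]
tcp_rot: [3.142, 0.0, 0.202]
contact_force: [0.8, -0.8, -0.8]
grip_width: 1.8
```

Request:
{"api": "play_rows", "payload": {"commands": [{"offset": [0.04,-0.022,0],"twist": 0},{"offset": [0.04,-0.022,0],"twist": 0},{"offset": [0,0,0],"twist": 0},{"offset": [0,0,0],"twist": 0}]}}

```text
time: 1.7
tool_pos: [546.9, -153.7, 404.0]
tcp_rot: [-3.141, 0.001, 0.204]
contact_force: [0.4, -0.6, -0.3]
grip_width: 0.2
```

```bash
python3 -c "
from h import *
st();to(1,-90,100)
for n in('side','top'):
    im=viewer.capture(n)
    cv2.imwrite(f'pics/{n}1.png',im[:,:,::-1])"
```

```text
t 1.7 local [-12.92 -89.36] tip z 226.02 rot [-3.1412e+00  1.3000e-03  2.0390e-01] F local [ 0.22 -0.67 -0.3 ] w 0.2
tool offset mm [ 14.1   0.7 126. ]
```

View pics/side1.png

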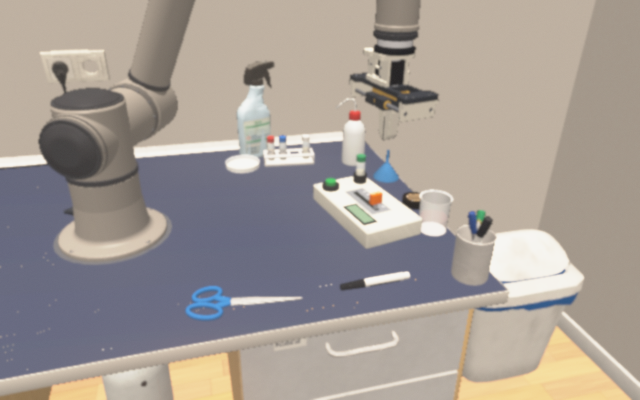

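The closed gripper hangs over the right end of the meter, with its tip near (388,137). Nothing is underneath it, so I descend.

Request:
{"api": "play_rows", "payload": {"commands": [{"offset": [0.014,0,0.03],"twist": 0},{"offset": [0,0,0.04],"twist": 0},{"offset": [0,0,0.04],"twist": 0},{"offset": [0,0,0.016],"twist": 0},{"offset": [0,0,0],"twist": 0}]}}

```text
time: 2.3
tool_pos: [558.7, -152.8, 276.2]
tcp_rot: [-3.139, 0.005, 0.199]
contact_force: [-0.4, 0.2, 0.6]
grip_width: 0.6
```

Request:
{"api": "play_rows", "payload": {"commands": [{"offset": [0,0,0.015],"twist": 0},{"offset": [0,0,0.015],"twist": 0},{"offset": [0,0,0.004],"twist": 0},{"offset": [0,0,0],"twist": 0},{"offset": [0,0,0],"twist": 0}]}}

```text
time: 2.8
tool_pos: [560.5, -152.3, 246.1]
tcp_rot: [3.14, -0.002, 0.2]
contact_force: [-0.3, -0.5, 0.5]
grip_width: 0.3
```

```bash
python3 -c "
from h import *
st()
for n,(a,b,c,d) in (('side',(300,100,440,220)),('top',(275,120,395,210))):
    im=viewer.capture(n)
    cv2.imwrite(f'pics/{n}2.png',cv2.resize(im[b:d,a:c],None,fx=4,fy=4,interpolation=2)[:,:,::-1])"
```

```text
t 2.8 local [  0.63 -90.65] tip z 68.09 rot [ 3.1403e+00 -1.7000e-03  2.0010e-01] F local [-0.43 -0.38  0.48] w 0.3
```

View pics/side2.png

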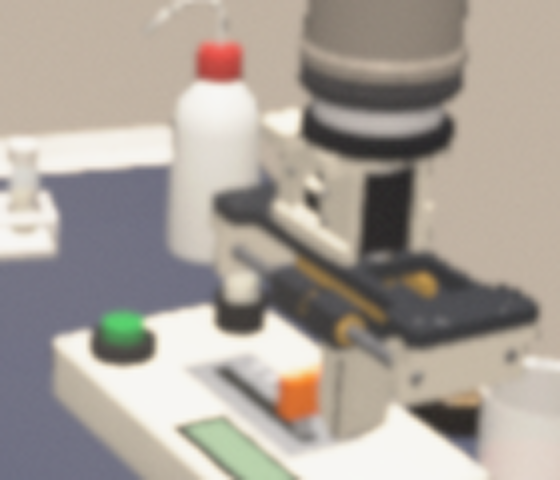

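View pics/top2.png

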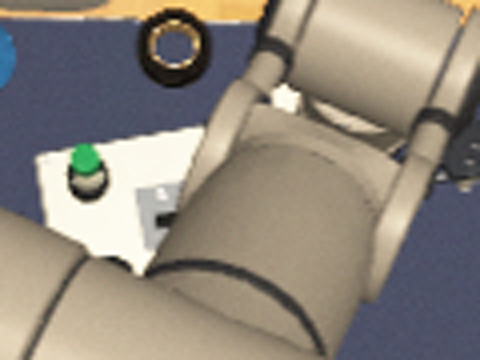

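The finger stands just right of the lever, which is at crop (298,395) in the side view, with a clear gap. The top view is blocked by the arm. I approach slowly.

Request:
{"api": "play_rows", "payload": {"commands": [{"offset": [0,-0.005,0],"twist": 0},{"offset": [0,-0.005,0],"twist": 0},{"offset": [0,-0.004,0],"twist": 0},{"offset": [0,0,0],"twist": 0},{"offset": [0,0,0],"twist": 0}]}}

```text
time: 3.4
tool_pos: [557.5, -137.8, 244.8]
tcp_rot: [3.141, 0.0, 0.201]
contact_force: [0.6, 0.1, 0.2]
grip_width: 0.3
```

```bash
python3 -c "
from h import *
st()"
```

```text
t 3.4 local [  0.59 -75.87] tip z 66.75 rot [3.1415 0.     0.2012] F local [ 0.59 -0.01  0.22] w 0.3
```

Request:
{"api": "play_rows", "payload": {"commands": [{"offset": [0,-0.002,0],"twist": 0},{"offset": [0,0,0],"twist": 0},{"offset": [0,0,0],"twist": 0}]}}

```text
time: 3.7
tool_pos: [557.1, -136.2, 244.7]
tcp_rot: [3.142, 0.0, 0.201]
contact_force: [0.1, 0.1, -0.3]
grip_width: 0.7
```

```bash
python3 -c "
from h import *
st()"
```

```text
t 3.7 local [  0.5  -74.17] tip z 66.67 rot [3.1415e+00 1.0000e-04 2.0060e-01] F local [ 0.1   0.09 -0.28] w 0.7
```

Request:
{"api": "play_rows", "payload": {"commands": [{"offset": [0,-0.002,0],"twist": 0},{"offset": [0,0,0],"twist": 0},{"offset": [0,0,0],"twist": 0}]}}

```text
time: 4.0
tool_pos: [556.7, -134.1, 244.7]
tcp_rot: [3.142, 0.0, 0.201]
contact_force: [-0.5, 0.7, -0.5]
grip_width: 0.4
```

```bash
python3 -c "
from h import *
st()"
```

```text
t 4.0 local [  0.52 -72.06] tip z 66.71 rot [3.1415 0.     0.2008] F local [-0.32  0.81 -0.5 ] w 0.4
```

Request:
{"api": "play_rows", "payload": {"commands": [{"offset": [0,-0.002,0],"twist": 0},{"offset": [0,0,0],"twist": 0},{"offset": [0,0,0],"twist": 0}]}}

```text
time: 4.3
tool_pos: [556.3, -132.2, 244.7]
tcp_rot: [3.142, 0.0, 0.201]
contact_force: [0.3, 0.4, -1.0]
grip_width: 0.5
```

```bash
python3 -c "
from h import *
st()"
```

```text
t 4.3 local [  0.52 -70.06] tip z 66.7 rot [3.1415 0.     0.2008] F local [ 0.37  0.3  -0.98] w 0.5
```

Request:
{"api": "play_rows", "payload": {"commands": [{"offset": [0,-0.002,0],"twist": 0},{"offset": [0,0,0],"twist": 0},{"offset": [0,0,0],"twist": 0}]}}

```text
time: 4.6
tool_pos: [555.8, -130.2, 244.7]
tcp_rot: [3.142, 0.0, 0.201]
contact_force: [0.5, -0.9, 0.3]
grip_width: 0.3
```

```bash
python3 -c "
from h import *
st()"
```

```text
t 4.6 local [  0.5  -68.04] tip z 66.71 rot [3.1415e+00 1.0000e-04 2.0080e-01] F local [ 0.27 -0.99  0.3 ] w 0.3
```

Request:
{"api": "play_rows", "payload": {"commands": [{"offset": [0,-0.0015,0],"twist": 0},{"offset": [0,0,0],"twist": 0}]}}

```text
time: 4.8
tool_pos: [555.6, -128.9, 244.7]
tcp_rot: [3.141, -0.0, 0.201]
contact_force: [-0.1, -1.7, -0.3]
grip_width: 0.2
```

Request:
{"api": "play_rows", "payload": {"commands": [{"offset": [0,-0.0015,0],"twist": 0},{"offset": [0,0,0],"twist": 0}]}}

```text
time: 5.0
tool_pos: [555.3, -127.5, 244.8]
tcp_rot: [3.141, -0.0, 0.201]
contact_force: [0.0, -4.2, -0.8]
grip_width: 0.7
```

Request:
{"api": "play_rows", "payload": {"commands": [{"offset": [0,-0.0015,0],"twist": 0},{"offset": [0,0,0],"twist": 0}]}}

```text
time: 5.2
tool_pos: [555.0, -126.0, 244.8]
tcp_rot: [3.141, -0.0, 0.201]
contact_force: [-0.0, -5.1, -2.4]
grip_width: 0.7
```

```bash
python3 -c "
from h import *
st()
for n,(a,b,c,d) in (('side',(330,150,430,220)),):
    im=viewer.capture(n)
    print(blobs(im,(5,150,120),(22,255,255),(300,140,430,250))[0])
    cv2.imwrite(f'pics/{n}3.png',cv2.resize(im[b:d,a:c],None,fx=7,fy=7,interpolation=2)[:,:,::-1])"
```

```text
t 5.2 local [  0.52 -63.78] tip z 66.77 rot [ 3.1409e+00 -2.0000e-04  2.0070e-01] F local [-1.05 -4.99 -2.41] w 0.7
[([369, 195, 5, 9, 28], array([370.64, 199.68]))]
```

View pics/side3.png

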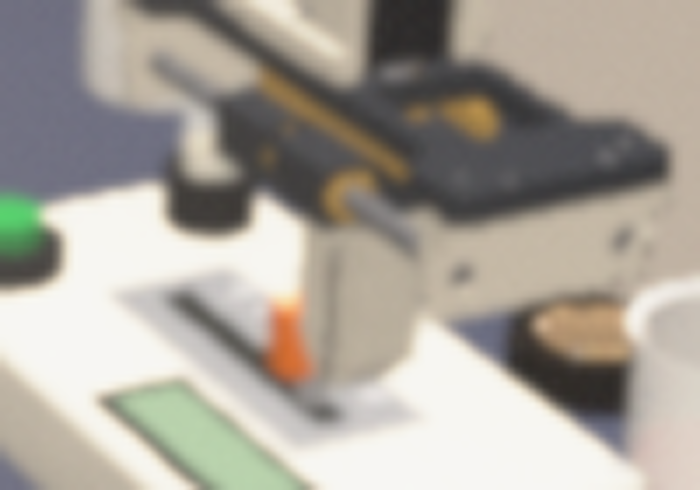

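Contact began at local y ≈ -68, and the force is peaking near -64, as a notch at 4 mm should. The lever, at crop (288,345), is touched by the finger. I continue towards click 1, expected at about -60.

Request:
{"api": "play_rows", "payload": {"commands": [{"offset": [0,-0.002,0],"twist": 0},{"offset": [0,0,0],"twist": 0}]}}

```text
time: 5.45
tool_pos: [554.5, -123.6, 244.7]
tcp_rot: [-3.141, 0.0, 0.201]
contact_force: [-0.2, -2.3, -0.6]
grip_width: 0.2
```

Request:
{"api": "play_rows", "payload": {"commands": [{"offset": [0,-0.002,0],"twist": 0},{"offset": [0,0,0],"twist": 0}]}}

```text
time: 5.65
tool_pos: [554.0, -121.2, 244.6]
tcp_rot: [-3.14, 0.001, 0.201]
contact_force: [0.0, 0.4, 0.2]
grip_width: 0.4
```

Request:
{"api": "play_rows", "payload": {"commands": [{"offset": [0,-0.002,0],"twist": 0},{"offset": [0,0,0],"twist": 0}]}}

```text
time: 5.85
tool_pos: [553.7, -119.4, 244.6]
tcp_rot: [-3.141, 0.0, 0.201]
contact_force: [-0.5, -0.5, -0.8]
grip_width: 0.5
```

```bash
python3 -c "
from h import *
st()
im=viewer.capture('side')
print(blobs(im,(5,150,120),(22,255,255),(300,140,430,250))[0])
# expected left edge-of-cap pixels: cap centre top & bottom at each notch
for y in range(-45,40,16): print(y,proj('side',np.r_[M+y*ex*0+y*ey,71])[0].round(1))
"
```

```text
t 5.85 local [  0.5  -57.09] tip z 66.63 rot [-3.141e+00  3.000e-04  2.010e-01] F local [-0.55 -0.42 -0.79] w 0.5
[([366, 192, 5, 10, 36], array([368.03, 196.81]))]
-45 [374.3 198.2]
-29 [370.4 195.1]
-13 [366.6 192.1]
3 [362.9 189.2]
19 [359.3 186.4]
35 [355.7 183.6]
```

Click 1 is confirmed: the cap's left edge moved from 370 to 366 px and the force dropped. On to click 2.

Request:
{"api": "play_rows", "payload": {"commands": [{"offset": [0,-0.002,0],"twist": 0},{"offset": [0,-0.002,0],"twist": 0},{"offset": [0,0,0],"twist": 0}]}}

```text
time: 6.2
tool_pos: [552.9, -115.7, 244.7]
tcp_rot: [-3.141, 0.0, 0.201]
contact_force: [0.2, 1.2, -0.3]
grip_width: 0.3
```

Request:
{"api": "play_rows", "payload": {"commands": [{"offset": [0,-0.002,0],"twist": 0},{"offset": [0,-0.002,0],"twist": 0},{"offset": [0,0,0],"twist": 0}]}}

```text
time: 6.5
tool_pos: [552.2, -112.2, 244.8]
tcp_rot: [3.141, -0.0, 0.201]
contact_force: [-0.8, -2.7, -0.4]
grip_width: 0.2
```

Request:
{"api": "play_rows", "payload": {"commands": [{"offset": [0,-0.002,0],"twist": 0},{"offset": [0,0,0],"twist": 0}]}}

```text
time: 6.7
tool_pos: [551.8, -110.4, 244.8]
tcp_rot: [3.141, -0.0, 0.201]
contact_force: [-0.1, -3.7, -1.3]
grip_width: 0.4
```

Request:
{"api": "play_rows", "payload": {"commands": [{"offset": [0,-0.002,0],"twist": 0},{"offset": [0,0,0],"twist": 0}]}}

```text
time: 6.9
tool_pos: [551.4, -108.1, 244.7]
tcp_rot: [-3.142, -0.0, 0.201]
contact_force: [-0.2, -2.0, -0.2]
grip_width: 0.6
```

Request:
{"api": "play_rows", "payload": {"commands": [{"offset": [0,-0.002,0],"twist": 0},{"offset": [0,0,0],"twist": 0}]}}

```text
time: 7.1
tool_pos: [550.8, -105.6, 244.6]
tcp_rot: [-3.14, 0.001, 0.201]
contact_force: [-0.6, -0.5, -0.4]
grip_width: 0.5
```

```bash
python3 -c "
from h import *
st()
im=viewer.capture('side')
print(blobs(im,(5,150,120),(22,255,255),(300,140,430,250))[0])
"
```

```text
t 7.1 local [  0.45 -42.93] tip z 66.58 rot [-3.1404e+00  5.0000e-04  2.0070e-01] F local [-0.64 -0.37 -0.39] w 0.5
[([362, 189, 6, 9, 41], array([364.32, 193.22]))]
```

Click 2 is confirmed, with the left edge now at 362 px. Click 3 should come at about -28, and I will stop at about -25.5.

Request:
{"api": "play_rows", "payload": {"commands": [{"offset": [0,-0.002,0],"twist": 0},{"offset": [0,-0.002,0],"twist": 0},{"offset": [0,-0.002,0],"twist": 0},{"offset": [0,0,0],"twist": 0}]}}

```text
time: 7.55
tool_pos: [549.7, -100.0, 244.7]
tcp_rot: [-3.141, 0.0, 0.201]
contact_force: [0.0, 0.2, -0.2]
grip_width: 0.4
```

Request:
{"api": "play_rows", "payload": {"commands": [{"offset": [0,-0.002,0],"twist": 0},{"offset": [0,-0.002,0],"twist": 0},{"offset": [0,0,0],"twist": 0}]}}

```text
time: 7.85
tool_pos: [549.0, -96.6, 244.8]
tcp_rot: [3.141, -0.0, 0.201]
contact_force: [0.6, -2.4, -0.3]
grip_width: 0.2
```

Request:
{"api": "play_rows", "payload": {"commands": [{"offset": [0,-0.002,0],"twist": 0},{"offset": [0,0,0],"twist": 0}]}}

```text
time: 8.05
tool_pos: [548.7, -94.7, 244.8]
tcp_rot: [3.141, -0.0, 0.201]
contact_force: [-0.1, -4.8, -1.0]
grip_width: 0.0
```

Request:
{"api": "play_rows", "payload": {"commands": [{"offset": [0,-0.002,0],"twist": 0},{"offset": [0,0,0],"twist": 0}]}}

```text
time: 8.25
tool_pos: [548.2, -92.4, 244.7]
tcp_rot: [-3.142, -0.0, 0.201]
contact_force: [0.5, -3.7, -0.5]
grip_width: 0.3
```

```bash
python3 -c "
from h import *
st()
im=viewer.capture('side')
print(blobs(im,(5,150,120),(22,255,255),(300,140,430,250))[0])
"
```

```text
t 8.25 local [  0.5  -29.52] tip z 66.72 rot [-3.1415 -0.      0.2006] F local [-0.28 -3.68 -0.48] w 0.3
[([361, 188, 4, 9, 28], array([362.39, 192.68]))]
```

Request:
{"api": "play_rows", "payload": {"commands": [{"offset": [0,-0.002,0],"twist": 0},{"offset": [0,0,0],"twist": 0}]}}

```text
time: 8.5
tool_pos: [547.6, -90.0, 244.6]
tcp_rot: [-3.14, 0.001, 0.201]
contact_force: [0.1, -0.7, 0.5]
grip_width: 0.1
```

```bash
python3 -c "
from h import *
st()
im=viewer.capture('side')
print(blobs(im,(5,150,120),(22,255,255),(300,140,430,250))[0])
"
```

```text
t 8.5 local [  0.43 -26.98] tip z 66.58 rot [-3.1405e+00  5.0000e-04  2.0070e-01] F local [-0.05 -0.68  0.53] w 0.1
[([358, 185, 6, 10, 41], array([360.51, 190.12]))]
```

Click 3: the edge is at 358 px (12 px moved against 11.4 expected) and the force is gone. I back off, rise and check.

Request:
{"api": "play_rows", "payload": {"commands": [{"offset": [0,0.01,0],"twist": 0},{"offset": [0,0.015,0],"twist": 0},{"offset": [0,0,-0.04],"twist": 0},{"offset": [0,0,-0.04],"twist": 0},{"offset": [0,0,0],"twist": 0}]}}

```text
time: 9.05
tool_pos: [554.3, -116.8, 330.2]
tcp_rot: [3.136, -0.009, 0.2]
contact_force: [0.4, -1.2, -0.1]
grip_width: 0.3
```

```bash
python3 -c "
from h import *
st()
im=viewer.capture('side')
print(blobs(im,(5,150,120),(22,255,255),(300,140,430,250))[0],blobs(im,(45,120,60),(85,255,255),(300,140,430,250))[0])
cv2.imwrite('pics/side4.png',cv2.resize(im[100:250,300:440],None,fx=4,fy=4,interpolation=2)[:,:,::-1])
to(-41,86,110)
b=np.array([484.8,12.0]);print(loc(b))
"
```

```text
t 9.05 local [  1.62 -54.61] tip z 152.21 rot [ 3.136  -0.0092  0.1997] F local [ 0.2  -1.24 -0.13] w 0.3
[([358, 185, 12, 11, 93], array([363.68, 189.53]))] [([326, 179, 9, 5, 39], array([330.18, 180.92]))]
tool offset mm [ -42.3 -140.2   38.8]
[-40.80167983  85.43759666]
```

View pics/side4.png

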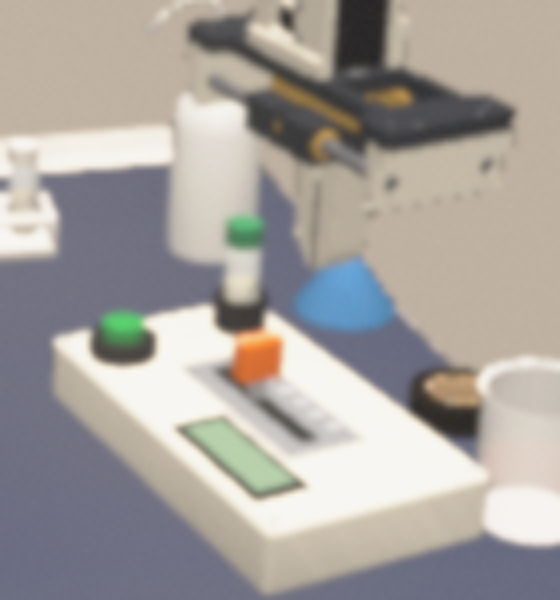

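The lever is in the third notch. Its centroid moved (-11.4, -9.1) px from home, against a predicted (-11.4, -9.0) for 48 mm. The vial, at crop (243,270), is undisturbed. Before moving to the button I check the clearance to the white bottle.

```bash
python3 -c "
from h import *
for nm,uv in (('bottle',(353,163)),('bottle L',(342,158)),('bottle R',(364,158))):
    print(nm,loc(plane('side',uv,0)),plane('side',uv,0))
print('rack',loc(plane('side',(312,163),0)))
print(loc(plane('top',(226,135),150)),loc(plane('top',(228,150),40)))
"
```

```text
bottle [137.6261204  281.00320353] [620.7046606  239.18342746   0.        ]
bottle L [126.56672922 326.46572887] [600.81253437 281.53262648   0.        ]
bottle R [185.38471037 299.37450879] [663.84769148 266.69827181   0.        ]
rack [ 30.67428135 330.26699277]
[135.98420626 274.66524395] [126.4517226  289.13316765]
```

The bottle is at local (137, 281), well clear. I move over the button.

Request:
{"api": "play_rows", "payload": {"commands": [{"offset": [-0.01,-0.035,0],"twist": 0},{"offset": [-0.01,-0.035,0],"twist": 0},{"offset": [-0.011,-0.035,0],"twist": 0},{"offset": [-0.011,-0.035,0],"twist": 0},{"offset": [0,0,0],"twist": 0}]}}

```text
time: 9.6
tool_pos: [481.7, 16.0, 323.6]
tcp_rot: [-3.14, 0.004, 0.204]
contact_force: [0.1, 0.5, -0.0]
grip_width: 0.5
```

Request:
{"api": "play_rows", "payload": {"commands": [{"offset": [0,0,0.03],"twist": 0},{"offset": [0,0,0.02],"twist": 0},{"offset": [0,0,0.01],"twist": 0},{"offset": [0,0,0],"twist": 0},{"offset": [0,0,0],"twist": 0}]}}

```text
time: 10.1
tool_pos: [484.2, 13.2, 264.9]
tcp_rot: [3.141, -0.0, 0.2]
contact_force: [0.5, 1.0, 0.2]
grip_width: 0.5
```

```bash
python3 -c "
from h import *
st();to(-41,85.5,72)
im=viewer.capture('side')
cv2.imwrite('pics/side5.png',cv2.resize(im[100:220,290:430],None,fx=5,fy=5,interpolation=2)[:,:,::-1])
"
```

```text
t 10.1 local [-41.16  86.75] tip z 86.86 rot [ 3.1414e+00 -1.0000e-04  2.0000e-01] F local [0.67 0.86 0.19] w 0.5
tool offset mm [ 0.2  1.2 14.9]
```

View pics/side5.png

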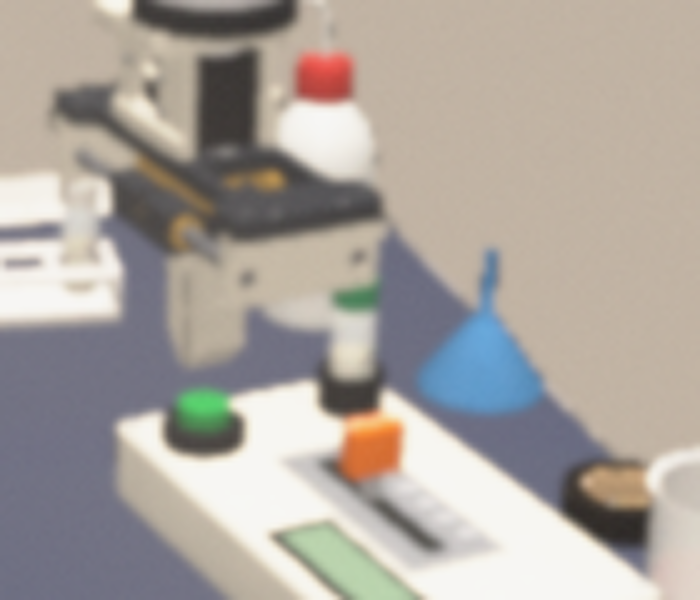

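The tip is above the button, with the button at crop (203,408). Lever and vial are untouched.

Request:
{"api": "play_rows", "payload": {"commands": [{"offset": [0,0.001,0.008],"twist": 0},{"offset": [0,0,0.007],"twist": 0},{"offset": [0,0,0],"twist": 0},{"offset": [0,0,0],"twist": 0}]}}

```text
time: 10.55
tool_pos: [483.9, 12.8, 249.5]
tcp_rot: [-3.142, 0.001, 0.201]
contact_force: [0.1, 0.2, 0.4]
grip_width: 0.4
```

Request:
{"api": "play_rows", "payload": {"commands": [{"offset": [0,0,0.002],"twist": 0},{"offset": [0,0,0.002],"twist": 0},{"offset": [0,0,0],"twist": 0}]}}

```text
time: 10.85
tool_pos: [483.9, 12.8, 245.5]
tcp_rot: [-3.142, 0.0, 0.201]
contact_force: [-0.3, -0.9, 0.1]
grip_width: 0.5
```

Request:
{"api": "play_rows", "payload": {"commands": [{"offset": [0,0,0.002],"twist": 0},{"offset": [0,0,0],"twist": 0},{"offset": [0,0,0],"twist": 0}]}}

```text
time: 11.15
tool_pos: [484.0, 12.8, 243.8]
tcp_rot: [3.141, -0.0, 0.201]
contact_force: [-0.6, 0.8, 2.7]
grip_width: 0.5
```

Request:
{"api": "play_rows", "payload": {"commands": [{"offset": [0,0,0.001],"twist": 0},{"offset": [0,0,0],"twist": 0},{"offset": [0,0,0],"twist": 0}]}}

```text
time: 11.45
tool_pos: [484.0, 12.8, 242.8]
tcp_rot: [3.141, -0.0, 0.201]
contact_force: [0.2, 0.2, 2.2]
grip_width: 0.4
```

Request:
{"api": "play_rows", "payload": {"commands": [{"offset": [0,0,0.001],"twist": 0},{"offset": [0,0,0],"twist": 0}]}}

```text
time: 11.65
tool_pos: [483.9, 12.8, 241.7]
tcp_rot: [3.141, -0.0, 0.201]
contact_force: [-1.7, 0.2, 3.5]
grip_width: 0.4
```

Request:
{"api": "play_rows", "payload": {"commands": [{"offset": [0,0,0.001],"twist": 0},{"offset": [0,0,0],"twist": 0}]}}

```text
time: 11.85
tool_pos: [484.0, 12.8, 240.7]
tcp_rot: [3.141, -0.0, 0.201]
contact_force: [-0.5, 0.1, 3.6]
grip_width: 0.2
```

Request:
{"api": "play_rows", "payload": {"commands": [{"offset": [0,0,0.001],"twist": 0},{"offset": [0,0,0],"twist": 0}]}}

```text
time: 12.05
tool_pos: [484.0, 12.8, 239.7]
tcp_rot: [3.142, -0.0, 0.201]
contact_force: [-0.7, 0.7, 4.2]
grip_width: 0.4
```

Request:
{"api": "play_rows", "payload": {"commands": [{"offset": [0,0,0.001],"twist": 0},{"offset": [0,0,0],"twist": 0}]}}

```text
time: 12.25
tool_pos: [483.9, 12.8, 239.2]
tcp_rot: [3.141, -0.0, 0.201]
contact_force: [-1.4, 0.8, 8.5]
grip_width: 0.4
```

At 239.2 mm the force jumped to 8.5 N, after about 4.6–6.3 mm of travel at 3–4 N. That is the bottom stop. Hold briefly, then release and rise.

Request:
{"api": "play_rows", "payload": {"commands": [{"offset": [0,0,0],"twist": 0},{"offset": [0,0,0],"twist": 0}]}}

```text
time: 12.45
tool_pos: [483.9, 12.8, 239.2]
tcp_rot: [3.141, -0.0, 0.201]
contact_force: [-1.8, 0.4, 8.4]
grip_width: 0.9
```

Request:
{"api": "play_rows", "payload": {"commands": [{"offset": [0,0,-0.005],"twist": 0},{"offset": [0,0,-0.01],"twist": 0},{"offset": [0,0,-0.03],"twist": 0},{"offset": [0,0,-0.04],"twist": 0},{"offset": [0,0,-0.04],"twist": 0}]}}

```text
time: 12.95
tool_pos: [483.5, 12.8, 365.0]
tcp_rot: [-3.141, 0.002, 0.201]
contact_force: [1.1, -0.2, 0.1]
grip_width: 0.4
```

Request:
{"api": "play_rows", "payload": {"commands": [{"offset": [-0.02,0,-0.03],"twist": 0},{"offset": [-0.03,0,0],"twist": 0},{"offset": [0,0,0],"twist": 0},{"offset": [0,0,0],"twist": 0}]}}

```text
time: 13.35
tool_pos: [434.7, 2.8, 394.1]
tcp_rot: [3.141, -0.001, 0.2]
contact_force: [0.2, 0.9, 0.3]
grip_width: 0.4
```

```bash
python3 -c "
from h import *
st()
im=viewer.capture('side')
print(blobs(im,(5,150,120),(22,255,255),(300,140,430,250))[0],blobs(im,(45,120,60),(85,255,255),(300,140,430,250))[0])
cv2.imwrite('pics/side6.png',im[:,:,::-1])
"
```

```text
t 13.35 local [-91.76  86.37] tip z 216.07 rot [ 3.1413e+00 -6.0000e-04  2.0010e-01] F local [0.34 0.82 0.31] w 0.4
[([358, 185, 12, 11, 93], array([363.68, 189.53]))] [([326, 179, 9, 5, 37], array([330.19, 180.97]))]
```

View pics/side6.png

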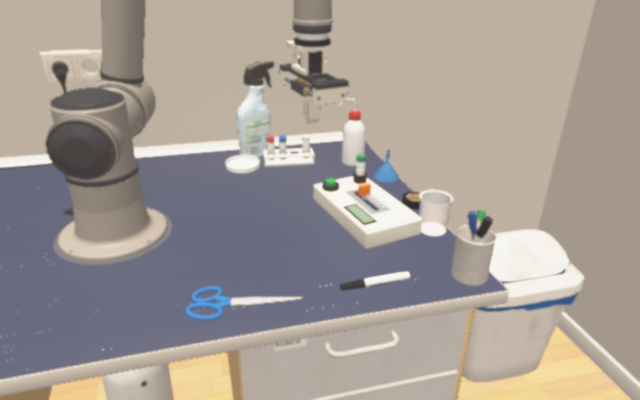

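The lever is still at (363.7,189.5) and the button is back up at (330.2,181.0), the same as at the start. The vial, dish and pen are unmoved and the arm is clear of everything. Handing in.

```bash
python3 -c "
from plant import ticket
print(ticket.close_job())"
```

```text
the job is handed in; nothing more can be done
None
```

The lever is resting in the third notch and the green button was pressed afterwards and came back up. I handed the job in at about 13.4 s, and no verdict was reported.

- **Lever:** I pushed it left with the closed fingertips, at most about 5 N, and felt three separate force rises and drops. I stopped just after the third one and backed off. In the side camera it had moved (-11.4, -9.1) px, against a predicted (-11.4, -9.0) px for 48 mm. It was still there after the button press.
- **Button:** It went down to its stop. Force was about 4 N on the way and 8.5 N at the stop, with 4.6–6.3 mm of travel. After release its camera position matched the starting one to within 0.1 px.
- **Everything else:** The vial, dish and pen look unmoved in the last side picture, which I judged by eye, and the arm is well clear.

No check failed. The arm hid the lever from the top camera during the push, so the lever and button checks rest on the side camera and the force readings.

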